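Feed the filled vial carrier through the analyser's flap

TASK

Push the carrier that is filled with capped vials along its lane and in through the hanging flap in front of it, with the fingertips, until it is far enough inside for the flap to come down behind it; then draw the fingers back out so that the flap falls fully shut. Only push it: do not lift or tip it. Leave the empty carrier and its flap alone, and do not disturb the other things on the bench.

Things in the scene. Friction and masses are not known exactly. Their poses are not given: they have to be found in the camera images.
- intake: Fixed two-lane intake of a white bench analyser. Origin on the bench surface, midway between the lanes, in the upright plane of the closed flaps. +y is the feed direction, in through the flaps; +x runs across the lanes, away from the robot; z up. The bench is the lanes' floor, no step. Lane centre lines at x = -40 mm (near) and +40 mm (far); outer faces of the rails at x = -83 and +83 mm.
- lane_start (a point): Point on the bench midway between the lanes at their open end, intake (0, -200, 0) mm. From here to the flaps each lane is 66 mm wide between grey rails 12 mm tall. Axes as the intake's.
- hinge_rod (a point): Middle of the steel rod that carries both flaps, intake (0, 0, 76) mm: 6 mm diameter, along x; clear height under it 73 mm. Behind it, to intake y = 180 mm, each lane goes on as a tunnel 66 mm wide between clear walls, under a clear cover whose top is 83 mm above the bench. Then comes the analyser body, 300 mm wide, 240 mm deep, 210 mm tall.
- loaded: The filled carrier: loose white plastic tray, outside a plain block 60 mm (own x) by 90 mm (own y, along its lane) by 20 mm tall, 0.11 to 0.21 kg, full of twelve aluminium-capped vials that end flush with its rim. It lies in either of the two lanes, in front of the flap. Origin at the centre of its underside; +y is the feed direction, so its rear end is at own y = -45 mm.
- empty: The empty carrier: same tray, size and axes, but with twelve dark empty sockets and no caps, in the other lane. Origin at the centre of its underside.
- flap_near (a joint): Angle (rad) of the near lane's flap (intake x = -40 mm), grey, 62 mm wide, 3 mm thick, 60 g. 0 = hanging shut, grows as its lower edge swings inward (intake +y) to 1.45; it cannot open outward. The lower edge is 63 mm from the hinge, 13 mm above the bench when shut. Opens at under 1 N, rides up over a carrier, falls shut by its weight in about a second.
- flap_far (a joint): The same for the far lane's flap (intake x = +40 mm). For either flap: a carrier's rear end must get about 29 mm past the flap plane before the flap can swing down behind it; short of that the flap stays propped on the carrier.
- vial_a: small capped amber glass vial standing upright, 15 mm diameter, 35 mm tall, beside the lane rails. Origin at the underside; not part of the job.
- vial_b: another such vial, 15 mm diameter, 35 mm tall, beside the rails on the other side. Origin at the underside; not part of the job.
- marker: black marker pen lying along its own y, 136 mm long, 13 mm thick, beside the rails on the far side. Origin at the underside; not part of the job.
- beaker: empty glass beaker, 64 mm diameter, 85 mm tall, beyond the work. Origin at the underside; not part of the job.
- pipette: white hand pipette lying along its own x, about 280 mm long, 24 mm tall, at the robot's right. Origin at the underside; not part of the job.
There are look-alikes about, which are no part of the job. What is shaped like the loaded but yellow is not meant.

How it is judged:
On the way, in this order (a step that is already met when the one before it is completed fails the run):
1. the filled carrier, still partly outside, has its own flap pushed open (((x of loaded in the frame of intake below 0 m and value of joint flap_near above 0.2 rad) or (x of loaded in the frame of intake above 0 m and value of joint flap_far above 0.2 rad)) and y of loaded in the frame of intake between -0.045 and 0.05 m), for 0.05 s.
2. the filled carrier is wholly inside, past the flap plane (y of loaded in the frame of intake above 0.068 m), for 0.1 s.
3. the fingers are out and the flap has fallen shut behind it (y of loaded in the frame of intake above 0.068 m and ((x of loaded in the frame of intake below 0 m and value of joint flap_near below 0.06 rad) or (x of loaded in the frame of intake above 0 m and value of joint flap_far below 0.06 rad))), for 0.2 s.
At the end, for the whole second after the job is handed in: The filled carrier lies flat and at rest on the bench inside the intake, its centre more than 68 mm past the flap plane; both flaps hang shut (under 0.06 rad); the empty carrier is within 15 mm and every bystander within 30 mm of where it stood (y of loaded in the frame of intake above 0.068 m and height (world z) of loaded below 0.006 m and angle between loaded's own z axis and vertical below 0.08 rad and linear speed of loaded below 0.02 m/s and value of joint each of flap_near, flap_far below 0.06 rad and not (distance of empty from where it was at the start of the episode above 0.015 m) and not (distance of vial_a from where it was at the start of the episode above 0.03 m) and not (distance of vial_b from where it was at the start of the episode above 0.03 m) and not (distance of marker from where it was at the start of the episode above 0.03 m) and not (distance of beaker from where it was at the start of the episode above 0.03 m) and not (distance of pipette from where it was at the start of the episode above 0.03 m)); the robot touches nothing.
It fails at once if the filled carrier is lifted or tipped (height (world z) of loaded above 0.012 m or angle between loaded's own z axis and vertical above 0.25 rad).
It fails at once if the empty carrier is moved or lifted (distance of empty from where it was at the start of the episode above 0.015 m).
It fails at once if the empty carrier's flap is opened ((x of loaded in the frame of intake below 0 m and value of joint flap_far above 0.15 rad) or (x of loaded in the frame of intake above 0 m and value of joint flap_near above 0.15 rad)).
It fails at once if another thing on the bench is moved (30 mm) or knocked over (distance of any of vial_a, vial_b, marker, beaker, pipette from where it was at the start of the episode above 0.03 m or angle between any of vial_a, vial_b, beaker's own z axis and vertical above 0.5 rad).
It also fails if it takes over 42 s, if anything falls off the work surface, if the arm or the gripper's body presses on something with over 40 N, if the wrist force passes 120 N, or if a joint passes its speed limit or range.

ROBOT

A 6-joint arm with a two-finger parallel gripper is mounted at the origin on the work surface. World frame = base frame: x ahead of the robot, y to its left, z up, the work surface at z = 0. Lengths are in m, angles in rad, forces in N, time in s.
With the tool pointing down it reaches from about 0.325 to 0.85 m from the base axis. Payload 15.5 kg.
Tool frame: the origin (TCP) lies midway between the tips of the shut fingers; the grasp point (between the pads) lies 19 mm behind it; z points along the fingers, y is the direction in which the jaws open and shut (so a half turn about z gives the same grasp; the last joint's range is limited). The gripper opens to 91 mm and grips with 3 to 60 N. Pads are 32 mm wide; open, the fingers measure 118 mm over their backs; the gripper's body (76 mm by 178 mm) begins 60 mm behind the grasp point.
Start: joints at [1.097, 0.494, 1.345, -0, 1.302, -0.096], TCP at [0.231, 0.581, 0.214] pointing down, gripper open.
Joint ranges: [-2.91, 2.91], [-0.82, 2.16], [0.22, 2.67], [-1.22, 4.37], [0.12, 2.79], [-3.08, 3.08]. Speed limits (rad/s): [1.89, 1.89, 2.57, 3.01, 3.01, 3.01].

INTERFACE

Orientations are given as a unit quaternion [w, x, y, z].
In Python, from station import robot gives the robot as it stands.
- The arm moves only by the tool carry_out, never from a script. Its argument "steps" is a list of rows, each a list of 3 entries, a list of its own where there are three numbers: the turn, a rotation vector about the world's x, y, z scaled (see below), then the shift along the world's x, y, z scaled (see below), then the closure, from -1 (fully open) to 1 (shut). A call has 1 to 20 rows; each row shifts and turns the commanded pose from where the row before left it; what a row does not reach is not made up. The controller multiplies each number of a shift by 0.75 m and each number of a turn by 180 degrees. A row lasts 1/8 s, in which the tool goes at most 62.5 mm and 10.7 degrees, less where a joint would pass 70% of its speed; a pose out of reach is approached as far as the arm can. A call with a number of a shift or a turn outside -1 to 1 is refused whole. A call with a gripper value outside its range is refused whole. The fingers move at their own pace and stop on an object; "force" is the grip in N (left out, the last holds). Time passes only in rows, so rows that do not move let the fingers close. It gives the time, the measured TCP pose, the force and the opening at its end, in the units of the state.
- robot.observe(): the state, without advancing time (a new reading comes with each control period).
- robot.snapshot(name): name is "scene" or "top"; returns the picture (400x640x3 uint8, red, green, blue); there is no depth.
- robot.get_calibration(name): a dict with "K" (3x3 intrinsics, pixels), "eye" and "rotation" of the camera in the world. Camera axes: x right, y up, looking along -z (the intrinsics and any distortion apply to the point x, -y, -z); pixel columns grow to the right and rows downward; lengths in m; the calibration is good to about 2 mm. A picture is of the moment at which its call begins. get_calibration takes no time and is no camera call.
- robot.job_done(): hands the job in, once; it reports no verdict.
The state is a dict: "clock": time; "qpos": joint angles; "dq": joint speeds; "joint_efforts": joint torques, N m; "ee_pos": TCP position; "eef_rot": TCP orientation; "wrist_force": force on the tool from outside, world axes, zero at the start; "torque": the same for the moment, N m; "gripper_width": finger opening in m.
Only numpy, scipy, OpenCV 4.12 (cv2) and the standard library are available. Lean on these libraries where they do the work, as an engineer would, in place of code of your own. Each camera call takes 0.05 s, during which the arm holds its last target. There are 200 camera calls.

## Working session

There is one attempt and no reset: what is moved stays moved. The work goes in short steps, Python scripts to look and compute and a tool call to move; the robot and the scene stay as the last step left them, time stands still between calls to the robot, and variables do not carry over. Pictures are saved under pics/ and viewed, about 8 in all and at most 12, crops included, and the job is handed in when it is done.

Besides the shell and the picture viewer there is one more tool, called after ">>>" as name([rows], argument=value, ...), one row to a line, values as JSON. carry_out: Moves the arm, as the interface text tells. Its arguments: {"type":"object","properties":{"steps":{"type":"array"},"force":{"type":"number"}},"required":["steps"]}

```bash
mkdir -p pics
python3 - <<'E'
from station import robot
import cv2
for n in("scene","top"):
    im=robot.snapshot(n); cv2.imwrite(f"pics/{n}0.png",im[:,:,::-1])
    c=robot.get_calibration(n); print(n,c)
print(robot.observe())
E
```

```text
scene {'K': array([[398.47849246,   0.        , 315.70089103],
       [  0.        , 398.47849246, 195.4437838 ],
       [  0.        ,   0.        ,   1.        ]]), 'eye': array([ 1.03466944, -0.14411431,  0.6545844 ]), 'rotation': array([0.62946269, 0.23583149, 0.25956957, 0.69338581])}
top {'K': array([[467.80733775,   0.        , 317.86490512],
       [  0.        , 467.80733775, 196.45619293],
       [  0.        ,   0.        ,   1.        ]]), 'eye': array([ 0.47301941, -0.18217898,  1.06985399]), 'rotation': array([ 0.70865589,  0.02279084, -0.022432  , -0.70482921])}
{'clock': 0.1, 'qpos': array([ 1.09748825e+00,  4.94119178e-01,  1.34606918e+00, -1.92411858e-05,
        1.30250394e+00, -9.54761538e-02]), 'dq': array([-0.00076746, -0.00092144, -0.00091821, -0.00117807, -0.00016728,
       -0.00098363]), 'joint_efforts': array([ 2.27721161e-03, -8.80237913e+01, -3.82546628e+01,  7.06816488e-02,
        4.81151242e-02, -1.36971526e-04]), 'ee_pos': array([0.23039759, 0.58061227, 0.21339905]), 'eef_rot': array([-1.45362581e-04,  1.87791718e-01,  9.82208719e-01, -5.30336757e-04]), 'wrist_force': array([-0.97017291, -0.27475394,  0.2901387 ]), 'torque': array([-0.01289296,  0.0444992 ,  0.0136703 ]), 'gripper_width': 0.0910487111420642}
```

View pics/scene0.png

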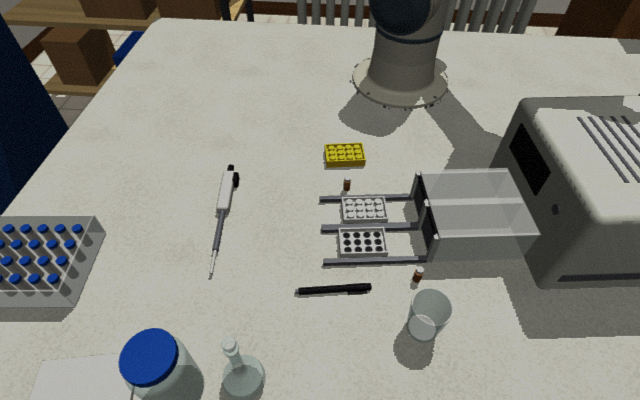

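View pics/top0.png

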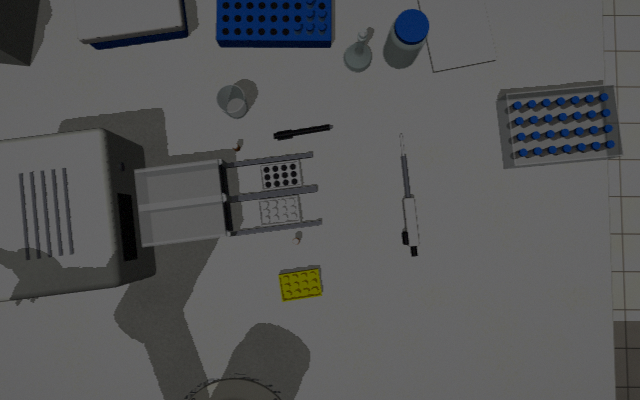

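The filled carrier (top view about 280,209; scene 364,208) is in the near lane. The empty one is in the far lane (top 281,175), and the vial beside the near rail is at top 297,238. I'll zoom in on both views for precise corners.

```bash
cat > h.py <<'E'
import numpy as np, cv2
from scipy.spatial.transform import Rotation as R
from station import robot
def ray(n,p):
    c=robot.get_calibration(n);q=c["rotation"]
    d=np.linalg.inv(c["K"])@[p[0],p[1],1.]
    return np.array(c["eye"]),R.from_quat([q[1],q[2],q[3],q[0]]).apply([d[0],-d[1],-d[2]])
def onz(n,p,z):
    e,d=ray(n,p); return e+d*(z-e[2])/d[2]
def two(p,q):
    a,u=ray("top",p);b,v=ray("scene",q)
    s=np.linalg.lstsq(np.c_[u,-v],b-a,rcond=None)[0]
    A,B=a+u*s[0],b+v*s[1]; return (A+B)/2,np.linalg.norm(A-B)
def crop(src,dst,x,y,w,h,k):
    im=cv2.imread(src)[y:y+h,x:x+w]
    im=cv2.convertScaleAbs(cv2.resize(im,None,fx=k,fy=k,interpolation=cv2.INTER_CUBIC),alpha=1.5)
    for t in range(0,w,10): cv2.line(im,(t*k,0),(t*k,10 if (x+t)%50==0 else 5),(0,0,255),1); (x+t)%50==0 and cv2.putText(im,str(x+t),(t*k,22),0,.4,(0,0,255))
    for t in range(0,h,10): cv2.line(im,(0,t*k),(10 if (y+t)%50==0 else 5,t*k),(0,0,255),1); (y+t)%50==0 and cv2.putText(im,str(y+t),(12,t*k+4),0,.4,(0,0,255))
    cv2.imwrite(dst,im)
E
python3 -c "
from h import *
a=cv2.imread('pics/top0.png')
crop('pics/top0.png','pics/t1.png',210,140,130,110,6)
crop('pics/scene0.png','pics/s1.png',310,160,130,110,6)"
```

```text
(no output)
```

View pics/t1.png

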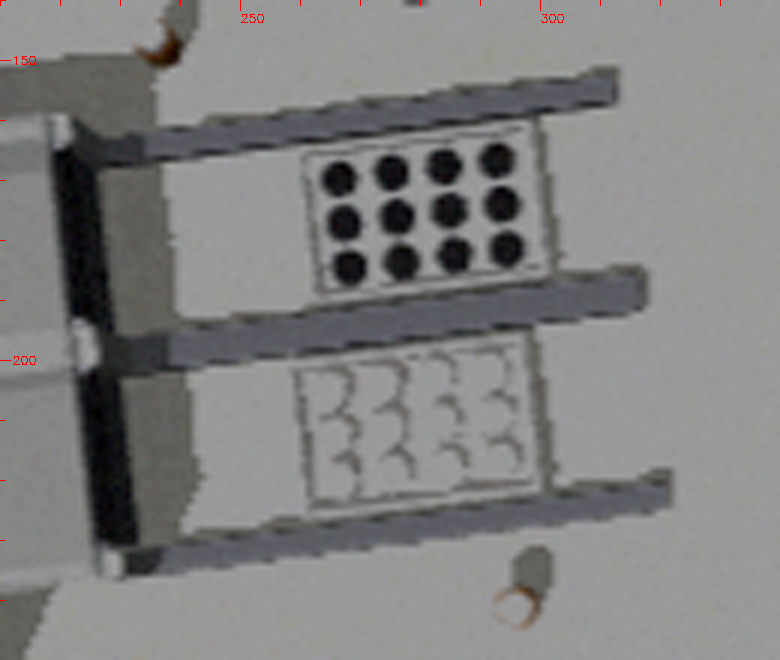

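View pics/s1.png

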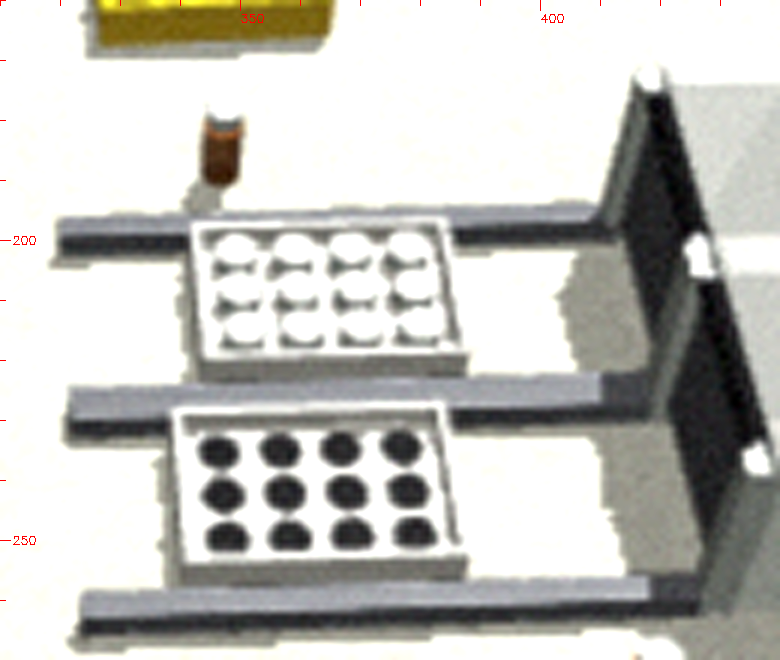

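The crops show these corners:

| Feature | Top view | Scene view |
|---|---|---|
| Loaded, rear corners | (298,194.7), (300.5,221.3) | (344.2,218.8), (341.7,197.3) |
| Loaded, front corners | (259.3,202), (261.7,224.7) | (387.5,218.7), (384.3,196.7) |
| Middle rail end | (318,188) | (321.3,227) |
| Hinge posts | (228.7,233.7), (224.3,197.5), (220.5,162) | (418.5,173), (426.7,202.5), (436.2,236.3) |

```bash
python3 -c "
from h import *
np.set_printoptions(precision=4,suppress=True)
pts={'rail_near':((321.8,221.6),(319.7,197.8)),'rail_mid':((318,188.1),(321.3,227.2)),'rail_far':((313,154.3),(323.3,260.8)),
'L_rf':((298,194.7),(344.2,218.8)),'L_rn':((300.5,221.3),(341.7,197.3)),'L_ff':((259.3,202),(387.5,218.7)),'L_fn':((261.7,224.7),(384.3,196.7)),
'p_n':((228.7,233.7),(418.5,173)),'p_m':((224.3,197.5),(426.7,202.5)),'p_f':((220.5,162),(436.2,236.3)),'vial':((296,241),(347,178.5))}
zz=dict(r=.012,L=.02,p=.076,v=.035)
o={}
for k,(a,b) in pts.items():
    P,g=two(a,b);z=zz[k[0]];o[k]=P;print(k,P,round(g,4),onz('top',a,z)[:2],onz('scene',b,z)[:2])
f=lambda a:np.degrees(np.arctan2(-a[0],a[1]))
for v in (o['p_m']-o['rail_mid'],o['L_ff']-o['L_rf'],o['L_fn']-o['L_rn']):print('yaw',f(v))
v=o['rail_far']-o['rail_near'];print('yaw rails',np.degrees(np.arctan2(v[1],v[0])))
v=o['p_f']-o['p_n'];print('yaw posts',np.degrees(np.arctan2(v[1],v[0])))
"
```

```text
rail_near [ 0.4839 -0.1897  0.0126] 0.0019 [ 0.4839 -0.1907] [ 0.4833 -0.1888]
rail_mid [ 0.5597 -0.1802  0.0112] 0.003 [ 0.5598 -0.1817] [ 0.5602 -0.1786]
rail_far [ 0.6371 -0.169   0.0111] 0.0017 [ 0.637  -0.1698] [ 0.6375 -0.1681]
L_rf [ 0.5437 -0.1356  0.0236] 0.0027 [ 0.544  -0.1368] [ 0.5408 -0.1342]
L_rn [ 0.4842 -0.1426  0.0199] 0.0006 [ 0.4843 -0.1428] [ 0.4843 -0.1423]
L_ff [ 0.5274 -0.0479  0.0139] 0.0025 [ 0.5271 -0.0499] [ 0.5322 -0.0476]
L_fn [ 0.4762 -0.0548  0.0224] 0.0029 [ 0.4762 -0.056 ] [ 0.4739 -0.053 ]
p_n [0.4567 0.0071 0.0798] 0.0017 [0.4566 0.0069] [0.4529 0.0089]
p_m [0.5332 0.0174 0.0793] 0.0008 [0.5334 0.0177] [0.5303 0.0187]
p_f [0.6092 0.0275 0.0779] 0.0014 [0.6094 0.0272] [0.6077 0.0288]
vial [ 0.4406 -0.1338  0.0325] 0.0001 [ 0.4407 -0.1338] [ 0.443  -0.1339]
yaw 7.647085686484364
yaw 10.51259430103017
yaw 5.234354320003525
yaw rails 7.694896307653576
yaw posts 7.619507943562474
```

Yaw is +7.65°, the intake origin is at about (0.533, 0.018), and the loaded carrier is at intake (-40, -109) mm. I'll tilt the tool about 45° so that:
- the fingers pass under the rod;
- the gripper body stays in front of the rod and above the near vial.

First move: up, across, yaw to align the jaw axis with the lane, and part-close the fingers.

>>> carry_out([
  [[0,0,0],[0,0,0.0625],0.56],
  [[0,0,0],[0,0,0.0625],0.56],
  [[0,0,0],[0,0,0.0625],0.56],
  [[0,0,-0.0211],[0.0243,-0.0658,0],0.56],
  [[0,0,-0.0211],[0.0243,-0.0658,0],0.56],
  [[0,0,-0.0211],[0.0243,-0.0658,0],0.56],
  [[0,0,-0.0211],[0.0243,-0.0658,0],0.56],
  [[0,0,-0.0211],[0.0243,-0.0658,0],0.56],
  [[0,0,-0.0211],[0.0243,-0.0658,0],0.56],
  [[0,0,-0.0211],[0.0243,-0.0658,0],0.56],
  [[0,0,-0.0211],[0.0243,-0.0658,0],0.56],
  [[0,0,-0.0211],[0.0243,-0.0658,0],0.56],
  [[0,0,-0.0211],[0.0243,-0.0658,0],0.56],
  [[0,0,-0.0211],[0.0243,-0.0658,0],0.56],
  [[0,0,-0.0211],[0.0243,-0.0658,0],0.56],
  [[0,0,-0.0211],[0.0243,-0.0658,0],0.56],
  [[0,0,-0.0211],[0.0243,-0.0658,0],0.56],
  [[0,0,-0.0211],[0.0243,-0.0658,0],0.56],
  [[0,0,-0.0211],[0.0243,-0.0658,0],0.56],
  [[0,0,0],[0,0,0],0.56],
])

```text
clock: 2.6
ee_pos: [0.5226, -0.2116, 0.3534]
eef_rot: [-0.001, 0.66, 0.751, -0.0]
wrist_force: [0.1, 0.6, -0.4]
gripper_width: 0.0199
```

>>> carry_out([
  [[0.0496,0.0067,0],[0,0,0],0.56],
  [[0.0496,0.0067,0],[0,0,0],0.56],
  [[0.0496,0.0067,0],[0,0,0],0.56],
  [[0.0496,0.0067,0],[0,0,0],0.56],
  [[0.0496,0.0067,0],[0,0,0],0.56],
  [[0,0,0],[0,0,0],0.56],
])

```text
clock: 3.35
ee_pos: [0.5218, -0.2093, 0.3522]
eef_rot: [-0.291, 0.609, 0.693, 0.252]
wrist_force: [-0.1, 0.1, -0.0]
gripper_width: 0.0201
```

```bash
cat >> h.py <<'E'
O=np.array([.5332,.0178]); a=np.radians(7.65); e=np.array([np.cos(a),np.sin(a)]); u=np.array([-np.sin(a),np.cos(a)])
def st():
    s=robot.observe();q=s["eef_rot"];r=R.from_quat([q[1],q[2],q[3],q[0]]).as_matrix();d=s["ee_pos"][:2]-O
    print("intake x %.4f y %.4f z %.4f"%(d@e,d@u,s["ee_pos"][2]),"tilt below horiz %.1f"%np.degrees(np.arcsin(-r[2,2])),"heading %.1f jaw %.1f"%(np.degrees(np.arctan2(-r[0,2],r[1,2])),np.degrees(np.arctan2(r[1,1],r[0,1]))),"jawz %.3f"%r[2,1],s["qpos"].round(2),s["wrist_force"].round(1),s["clock"])
E
python3 -c "
from h import *;st()"
```

```text
intake x -0.0416 y -0.2235 z 0.3522 tilt below horiz 44.7 heading 7.8 jaw 7.5 jawz -0.005 [-0.77  0.61  1.03  0.53  2.1  -0.77] [-0.1  0.1 -0. ] 3.35
```

>>> carry_out([
  [[0,0,0],[0.002,0,-0.0738],0.56],
  [[0,0,0],[0,0,-0.0738],0.56],
  [[0,0,0],[0,0,-0.0738],0.56],
  [[0,0,0],[0,0,-0.0738],0.56],
  [[0,0,0],[0,0,-0.0738],0.56],
  [[0,0,0],[0,0,-0.0738],0.56],
  [[0,0,0],[0,0,0],0.56],
])

```text
clock: 4.22
ee_pos: [0.5225, -0.207, 0.0209]
eef_rot: [-0.29, 0.608, 0.695, 0.251]
wrist_force: [0.1, -0.2, 0.8]
gripper_width: 0.0201
```

```bash
python3 -c "
from h import *;st()
cv2.imwrite('pics/scene2.png',robot.snapshot('scene')[:,:,::-1]);crop('pics/scene2.png','pics/s2.png',260,120,180,140,4)"
```

```text
intake x -0.0405 y -0.2213 z 0.0209 tilt below horiz 44.9 heading 8.0 jaw 7.8 jawz -0.005 [-0.77  0.96  1.28  0.45  1.57 -1.06] [ 0.1 -0.2  0.8] 4.225
```

View pics/s2.png

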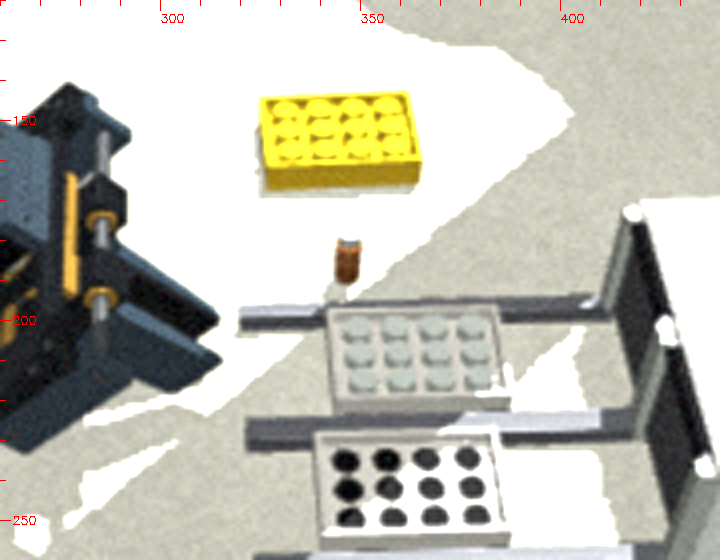

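The fingers (tips around 312,205) line up with the near lane, with the vial clear. I'll start the push gently.

>>> carry_out([
  [[0,0,0],[-0.0018,0.0132,-0.004],0.56],
  [[0,0,0],[-0.0018,0.0132,-0.004],0.56],
  [[0,0,0],[-0.0018,0.0132,0],0.56],
  [[0,0,0],[-0.0018,0.0132,0],0.56],
  [[0,0,0],[-0.0018,0.0132,0],0.56],
  [[0,0,0],[-0.0018,0.0132,0],0.56],
  [[0,0,0],[-0.0018,0.0132,0],0.56],
  [[0,0,0],[-0.0018,0.0132,0],0.56],
  [[0,0,0],[-0.0018,0.0132,0],0.56],
  [[0,0,0],[-0.0018,0.0132,0],0.56],
  [[0,0,0],[-0.0018,0.0132,0],0.56],
  [[0,0,0],[0,0,0],0.56],
])

```text
clock: 5.78
ee_pos: [0.5085, -0.0989, 0.0165]
eef_rot: [-0.289, 0.608, 0.695, 0.252]
wrist_force: [-0.3, -0.3, 0.7]
gripper_width: 0.0202
```

```bash
python3 -c "
from h import *;st()
cv2.imwrite('pics/scene3.png',robot.snapshot('scene')[:,:,::-1]);crop('pics/scene3.png','pics/s3.png',260,120,180,140,4)"
```

```text
intake x -0.0400 y -0.1124 z 0.0165 tilt below horiz 44.9 heading 7.8 jaw 7.7 jawz -0.002 [-0.66  0.9   1.5   0.53  1.39 -1.07] [-0.3 -0.3  0.7] 5.775
```

View pics/s3.png

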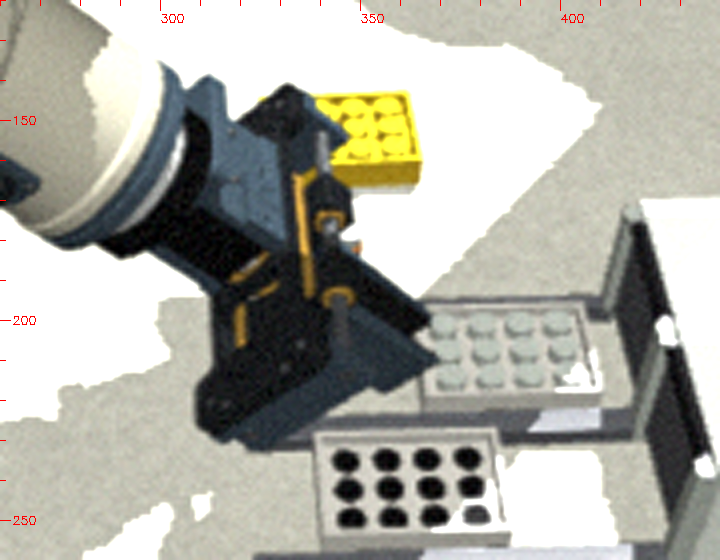

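The carrier slid straight, still flat and in the lane (front far corner about 410,218). The empty carrier is untouched. Pushing on to the flap.

>>> carry_out([
  [[0,0,0],[-0.0018,0.0132,-0.001],0.56],
  [[0,0,0],[-0.0018,0.0132,0],0.56],
  [[0,0,0],[-0.0018,0.0132,0],0.56],
  [[0,0,0],[-0.0018,0.0132,0],0.56],
  [[0,0,0],[-0.0018,0.0132,0],0.56],
  [[0,0,0],[-0.0018,0.0132,0],0.56],
  [[0,0,0],[-0.0018,0.0132,0],0.56],
  [[0,0,0],[-0.0018,0.0132,0],0.56],
  [[0,0,0],[-0.0018,0.0132,0],0.56],
  [[0,0,0],[0,0,0],0.56],
])

```text
clock: 7.08
ee_pos: [0.4962, -0.0098, 0.0157]
eef_rot: [-0.289, 0.608, 0.695, 0.252]
wrist_force: [-0.1, -0.0, -0.7]
gripper_width: 0.02
```

```bash
python3 -c "
from h import *;st()
for n,p in (('scene',(410.5,218)),):
  d=onz(n,p,.02)[:2]-O;print(d@e,d@u)
cv2.imwrite('pics/scene4.png',robot.snapshot('scene')[:,:,::-1]);crop('pics/scene4.png','pics/s4.png',320,120,180,140,4)"
```

```text
intake x -0.0404 y -0.0224 z 0.0157 tilt below horiz 44.9 heading 7.8 jaw 7.7 jawz -0.002 [-0.55  0.86  1.64  0.61  1.26 -1.07] [-0.1 -0.  -0.7] 7.075
-0.009779363287010344 -0.018118122051969606
```

View pics/s4.png

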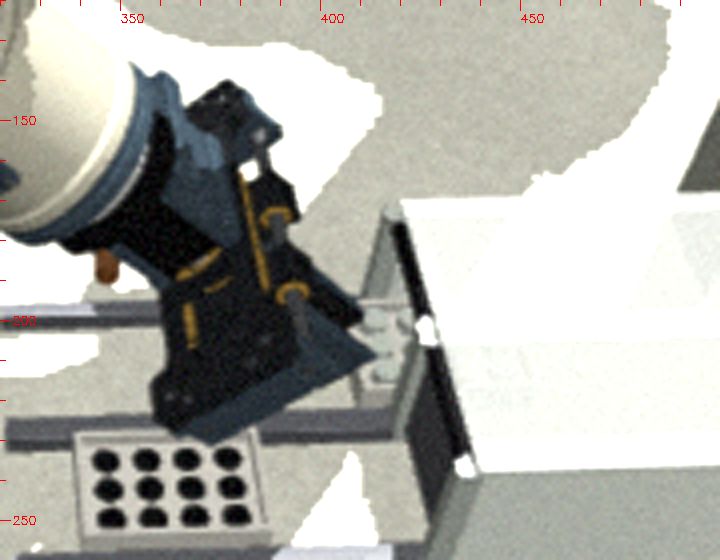

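The vial stays clear, and the carrier is half under the raised flap with its rear near y = -18 mm. I'll flatten the tilt by about 8° for rod clearance while pushing the rest.

>>> carry_out([
  [[0.011,0.0015,0],[-0.0018,0.0132,0],0.56],
  [[0.011,0.0015,0],[-0.0018,0.0132,0],0.56],
  [[0.011,0.0015,0],[-0.0018,0.0132,0],0.56],
  [[0.011,0.0015,0],[-0.0018,0.0132,0],0.56],
  [[0,0,0],[-0.0018,0.0132,0],0.56],
  [[0,0,0],[0,0,0],0.56],
])

```text
clock: 7.88
ee_pos: [0.4894, 0.0397, 0.0157]
eef_rot: [-0.337, 0.589, 0.673, 0.293]
wrist_force: [0.5, -0.6, -0.5]
gripper_width: 0.0199
```

```bash
python3 -c "
from h import *;st()
cv2.imwrite('pics/scene5.png',robot.snapshot('scene')[:,:,::-1]);crop('pics/scene5.png','pics/s5.png',340,120,180,140,4)"
```

```text
intake x -0.0405 y 0.0275 z 0.0157 tilt below horiz 36.9 heading 7.8 jaw 7.7 jawz -0.002 [-0.53  0.92  1.67  0.71  1.31 -1.13] [ 0.5 -0.6 -0.5] 7.875
```

View pics/s5.png

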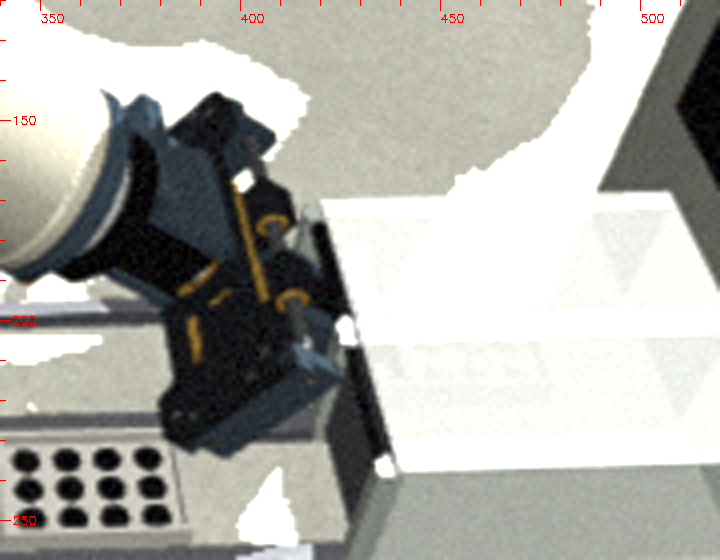

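No contact force, and about 17 mm still between the body and the rod. Another 9 mm puts the carrier centre near 85 mm; then a pause, and the fingers come straight back out.

>>> carry_out([
  [[0,0,0],[-0.0008,0.006,0],0.56],
  [[0,0,0],[-0.0008,0.006,0],0.56],
  [[0,0,0],[0,0,0],0.56],
  [[0,0,0],[0,0,0],0.56],
  [[0,0,0],[0.0018,-0.0132,0],0.56],
  [[0,0,0],[0.0018,-0.0132,0],0.56],
  [[0,0,0],[0.0018,-0.0132,0],0.56],
  [[0,0,0],[0.0018,-0.0132,0],0.56],
  [[0,0,0],[0.0018,-0.0132,0],0.56],
  [[-0.011,-0.0015,0],[0.0018,-0.0132,0],0.56],
  [[-0.011,-0.0015,0],[0.0018,-0.0132,0],0.56],
  [[-0.011,-0.0015,0],[0.0018,-0.0132,0],0.56],
  [[-0.011,-0.0015,0],[0.0018,-0.0132,0],0.56],
  [[0,0,0],[0,0,0],0.56],
])

```text
clock: 9.68
ee_pos: [0.5012, -0.0417, 0.0161]
eef_rot: [-0.288, 0.609, 0.695, 0.252]
wrist_force: [0.5, -0.2, 0.6]
gripper_width: 0.0201
```

```bash
python3 -c "
from h import *;st()"
```

```text
intake x -0.0397 y -0.0547 z 0.0161 tilt below horiz 45.0 heading 7.6 jaw 7.6 jawz -0.000 [-0.59  0.87  1.6   0.58  1.31 -1.07] [ 0.5 -0.2  0.6] 9.675
```

>>> carry_out([
  [[0,0,0],[0,-0.005,0.05],0.56],
  [[0,0,0],[0.004,-0.027,0.06],0.56],
  [[0,0,0],[0.006,-0.04,0.06],0.56],
  [[0,0,0],[0.006,-0.04,0.06],0.56],
  [[0,0,0],[0.006,-0.05,0.04],0.56],
  [[0,0,0],[0.006,-0.06,0],0.56],
  [[0,0,0],[0.006,-0.06,0],0.56],
  [[0,0,0],[0,0,0],0.56],
  [[0,0,0],[0,0,0],0.56],
  [[0,0,0],[0,0,0],0.56],
  [[0,0,0],[0,0,0],0.56],
])

```text
clock: 11.05
ee_pos: [0.5264, -0.2519, 0.2184]
eef_rot: [-0.289, 0.608, 0.695, 0.252]
wrist_force: [0.6, -0.3, -1.0]
gripper_width: 0.0201
```

```bash
python3 -c "
from h import *;st()
for n,b in (('scene',(310,140,150,140)),('top',(180,130,150,120))):
  cv2.imwrite(f'pics/{n}6.png',robot.snapshot(n)[:,:,::-1]);crop(f'pics/{n}6.png',f'pics/{n}6c.png',*b,4)
a,b=cv2.imread('pics/scene6c.png'),cv2.imread('pics/top6c.png')
cv2.imwrite('pics/b6.png',cv2.resize(a,None,fx=1,fy=1));"
```

```text
intake x -0.0427 y -0.2664 z 0.2184 tilt below horiz 44.9 heading 7.7 jaw 7.7 jawz -0.001 [-0.81  0.76  1.09  0.46  1.93 -0.92] [ 0.6 -0.3 -1. ] 11.05
```

View pics/scene6c.png

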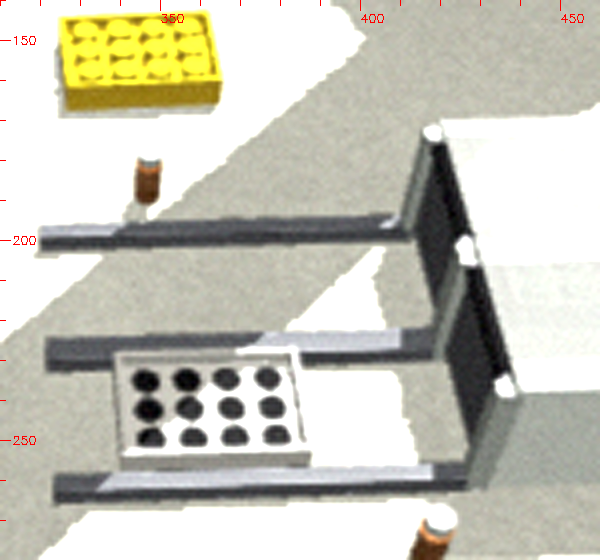

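View pics/top6c.png

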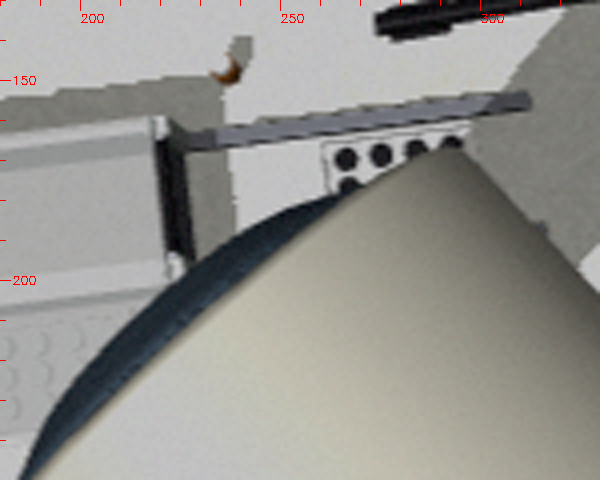

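Final views: both flaps hang exactly as at the start. Under the clear cover the loaded carrier's third cap column shows at about x = 202.5. That is 84 px from where it began, so its centre is near +85 mm. The empty carrier, vials and marker look unmoved. Handing in.

```bash
python3 -c "
from h import *;robot.job_done();print(robot.observe()['clock'])"
```

```text
the job is handed in; nothing more can be done
the job is handed in; nothing more can be done
```

The filled carrier (near lane) is through its flap and inside the intake, and I handed the job in at about 11 s. `job_done` gives no verdict, so I can't confirm it was scored as a pass.

**What I did:** I pushed with part-closed fingers, the tool tilted 45° and then 37°, so they passed under the hinge rod. The tip went in to about intake y = 36 mm. I then drew the fingers straight back and raised them clear.

**Last checks:**
- **Carrier position:** its centre is about 85 mm past the flap plane. This comes from the tip travel, and the one cap column I could read in the top view agrees. The arm hid the rest of the carrier in that view.
- **Flaps:** in the scene view, both look exactly as they did shut at the start.
- **Other objects:** the empty carrier and both vials look unmoved, and so does the part of the marker in view. I did not re-check the beaker or pipette; nothing passed near the beaker, but the arm worked on the pipette's side of the bench.
- **Forces:** the wrist force read about 1 N or less at every check.

No checks failed or disagreed.

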